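# Free a plaster mould held by a left-hand and a right-hand screw

## Robot

A 7-joint arm with a two-finger parallel gripper is mounted at the origin on the work surface. World frame = base frame: x ahead of the robot, y to its left, z up, the work surface at z = 0. Lengths are in m, angles in rad, forces in N, time in s.
With the tool pointing down it reaches from about 0.4 to 0.875 m from the base axis. Payload 19.3 kg.
Tool frame: the origin (TCP) lies midway between the tips of the shut fingers; the grasp point (between the pads) lies 19 mm behind it; z points along the fingers, x is the direction in which the jaws open and shut, and the axes are right-handed (so a half turn about z gives the same grasp; the last joint's range is limited). The gripper opens to 85 mm and grips with 20 to 120 N. Pads are 22 mm wide; open, the fingers measure 114 mm over their backs; the gripper's body (76 mm by 85 mm) begins 54 mm behind the grasp point. The pads swing forward as they close: fully open they stand 13 mm farther back than shut.
Start: joints at [-1.378, 0.521, -0.036, 1.599, 0.021, 1.021, -0.113], TCP at [0.162, 0.604, 0.231] pointing down, gripper open.
Joint ranges: [-2.91, 2.91], [-0.3, 2.13], [-1.5, 1.42], [0.17, 2.43], [-1.26, 4.41], [0.16, 1.93], [-2.52, 2.52]. Speed limits (rad/s): [1.89, 1.89, 2.39, 2.39, 3.01, 3.01, 3.01].

## Interface

Orientations are given as a rotation vector (axis times angle).
In Python, from plant import manip, cams gives the robot as it stands.
- The arm moves only by the shell command python3 -m crank 'ROWS' [FORCE]. ROWS is JSON, one flat list of numbers, 7 for each row, row after row: the turn, a rotation vector about the world's x, y, z in degrees, then the shift along the world's x, y, z in cm, then the opening, from 0 (shut) to 1 (fully open). A call has 1 to 10 rows; each row is the pose to reach, as a shift and turn from the pose commanded when the call began; what a row does not reach only later rows make up. A row lasts 1/10 s, in which the tool goes at most 50 mm and 8.59 degrees, less where a joint would pass 70% of its speed; a pose out of reach is approached as far as the arm can. A call with a gripper value outside its range is refused whole. The fingers move at their own pace and stop on an object; FORCE is the grip in N (left out, the last holds). Time passes only in rows, so rows that repeat a pose let the fingers close. It gives the time, the measured TCP pose, the force and the opening at its end, in the units of the state.
- manip.get_obs(): the state, without advancing time (a new reading comes with each control period).
- cams.capture(name): name is "side" or "top" or "wrist"; returns the picture (384x512x3 uint8, red, green, blue); there is no depth.
- cams.camera_info(name): a dict with "camera_matrix" (3x3 intrinsics, pixels), "rvec" (rotation vector, rad) and "tvec" (3), from world to camera coordinates, as OpenCV has them. Camera axes: x right, y down, z forward; pixel columns grow to the right and rows downward; lengths in m; the calibration is good to about 2 mm. A picture is of the moment at which its call begins: read the wrist's pose just before it. camera_info takes no time and is no camera call; for the wrist camera it gives the pose at the moment of the call.
- manip.close_job(): hands the job in, once; it reports no verdict.
The state is a dict: "t": time; "joint_pos": joint angles; "dq": joint speeds; "tau": joint torques, N m; "tool_pos": TCP position; "orientation": TCP orientation; "contact_force": force on the tool from outside, world axes, zero at the start; "torque": the same for the moment, N m; "gripper_width": finger opening in m.
Only numpy, scipy, OpenCV 4.12 (cv2) and the standard library are available. Lean on these libraries where they do the work, as an engineer would, in place of code of your own. Each camera call takes 0.05 s, during which the arm holds its last target.

## Task

The plaster mould is held down in the bench clamp by two T-bar hand screws; one has a left-hand thread and one a right-hand thread, and nobody remembers which. Find out by gently trying which way each one gives, without forcing it tighter, and back both off until their feet are clear of the mould (about a quarter turn). Then draw the mould straight out by its lug, lug first, until all of it is just in front of the beam, and leave it standing flat and square there with both screws still backed off and the things around it undisturbed.

Things in the scene. Friction and masses are not known exactly. Their poses are not given: they have to be found in the camera images.
- clamp: clamp bolted to the bench: green steel beam 32 mm deep (x), 236 mm long (y), from 85 to 110 mm above the bench, on two 24 mm posts at y = +105 and -105 mm rising to 150 mm, feet 50 by 45 by 8 mm. Origin on the bench below the middle of the beam; -x points to the front, where the mould comes out, y along the beam. The hand screws stand in the beam at y = +52 and -52 mm, either one on either side
- screw_a_bar (a point): centre of the T-bar of hand screw a: flat steel bar 46 mm long (x), 12 mm thick (y), 26 mm high; grip it across the 12 mm from above. It turns about the vertical through this point, 151 mm above the bench at the start. Below it an 11 mm shaft, 20 mm free, then a nut 28 mm wide, 8 mm high, on the beam. One screw has a right-hand, the other a left-hand thread; which is which varies unseen
- screw_b_bar (a point): centre of the T-bar of hand screw b: flat steel bar 46 mm long (x), 12 mm thick (y), 26 mm high; grip it across the 12 mm from above. It turns about the vertical through this point, 151 mm above the bench at the start. Below it an 11 mm shaft, 20 mm free, then a nut 28 mm wide, 8 mm high, on the beam. One screw has a right-hand, the other a left-hand thread; which is which varies unseen
- screw_a (a joint): turn of the threaded spindle of screw a in rad: 0 = tight (start, a hard stop: it cannot go below), grows as it loosens, whichever way that is, to 3 at most. Friction about 0.12 N m; it stays where left. Loosening raises spindle and T-bar 3.8 mm per rad: the foot, 3 mm deep in its pocket at 0, is clear from 0.8 on
- screw_b (a joint): turn of the threaded spindle of screw b in rad: 0 = tight (start, a hard stop: it cannot go below), grows as it loosens, whichever way that is, to 3 at most. Friction about 0.12 N m; it stays where left. Loosening raises spindle and T-bar 3.8 mm per rad: the foot, 3 mm deep in its pocket at 0, is clear from 0.8 on
- screw_a_twist (a joint): spring twist of the T-bar of screw a against its spindle in rad, 0 at rest, positive when pushed the loosening way: the T-bar sits on a stiff spring (4 N m per rad), so a bar pushed the tightening way gives a little and springs back when let go, and past -0.3 the screw is overtightened; when loosening it lags only about 0.03
- screw_b_twist (a joint): spring twist of the T-bar of screw b against its spindle in rad, 0 at rest, positive when pushed the loosening way: the T-bar sits on a stiff spring (4 N m per rad), so a bar pushed the tightening way gives a little and springs back when let go, and past -0.3 the screw is overtightened; when loosening it lags only about 0.03
- mould: loose white plaster mould, 0.6 to 0.9 kg: a block 70 (x) by 150 (y) by 55 mm high; on its front a lug 44 mm wide, 40 high, reaching 35 to 105 mm from the middle. Pockets 33 mm square, 6 deep, in its top at y = +52 and -52 mm take the 24 mm screw feet. Origin on the underside below the middle of the block; -x points along the lug. Starts at the clamp's origin, parallel to it
- mould_lug (a point): where to grip the lug: on its middle line, 85 mm in front of the mould's origin, 20 mm above the bench; axes as the mould's (grip across y, 44 mm)
- cup: empty white ceramic cup, 68 mm wide at the rim, 66 mm high, loose; leave alone. Origin under its centre
- round_mould: small round plaster mould, 70 mm in diameter, 55 mm high, loose; leave alone. Origin under its centre
- block_mould: small square plaster mould, 52 by 60 mm, 62 mm high, loose; leave alone. Origin under its centre
There are look-alikes about, which are no part of the job. What is shaped like the mould but brown or green is not meant.

How it is judged:
By the outcome, as a careful person would: the job done as asked, in the order asked, and still so for the second after the job is handed in, with the robot touching nothing.
It also fails if it takes over 69 s, if anything falls off the work surface, if the arm or the gripper's body presses on something with over 40 N, if the wrist force passes 120 N, or if a joint passes its speed limit or range.

## Working session

There is one attempt and no reset: what is moved stays moved. The work goes in short steps, Python scripts to look and compute and a shell command to move; the robot and the scene stay as the last step left them, time stands still between calls to the robot, and variables do not carry over. Pictures are saved under pics/ and viewed, and the job is handed in when it is done.

```bash
ls; mkdir -p pics
python3 - <<'E'
from plant import manip, cams
import cv2
print(manip.get_obs())
for n in ("side","top","wrist"):
    print(n,cams.camera_info(n))
    im=cams.capture(n); cv2.imwrite(f"pics/{n}0.png",im[:,:,::-1])
E
```

```text
pics
{'t': 0.0, 'joint_pos': array([-1.3782376 ,  0.52202861, -0.03634731,  1.60000862,  0.02120954,
        1.02108158, -0.11276001]), 'dq': array([-1.25636681e-03,  2.06315288e-03, -1.20135043e-03, -2.36469341e-04,
        3.74195348e-05, -1.59989107e-03, -4.12316158e-04]), 'tau': array([-2.46923139e-05, -9.27118564e+01,  1.97988667e+00, -3.69936705e+01,
        1.78582768e-02,  7.99875415e-03,  2.69408261e-06]), 'tool_pos': array([0.16228044, 0.60321596, 0.23071619]), 'orientation': array([ 2.49266054e+00,  1.91089021e+00, -1.34279676e-03]), 'contact_force': array([ 0.48057062, -0.56590384, -0.54115535]), 'torque': array([ 0.04510736,  0.01266025, -0.0201045 ]), 'gripper_width': 0.085302795315809}
side {'camera_matrix': array([[491.04266688,   0.        , 255.70481489],
       [  0.        , 491.04266688, 199.91492772],
       [  0.        ,   0.        ,   1.        ]]), 'rvec': array([ 0.50885927, -2.76634332,  1.05868838]), 'tvec': array([0.54135347, 0.24280611, 0.93159271])}
top {'camera_matrix': array([[385.64106783,   0.        , 258.60157769],
       [  0.        , 385.64106783, 191.69816041],
       [  0.        ,   0.        ,   1.        ]]), 'rvec': array([ 2.13470477, -2.17698264,  0.1665731 ]), 'tvec': array([-0.04064085,  0.59795533,  0.80418274])}
wrist {'camera_matrix': array([[294.26967049,   0.        , 251.44275068],
       [  0.        , 294.26967049, 186.91134051],
       [  0.        ,   0.        ,   1.        ]]), 'rvec': array([-2.30430969, -1.76716228, -0.25182735]), 'tvec': array([-0.62504736, -0.03666429,  0.37900517])}
```

View pics/top0.png

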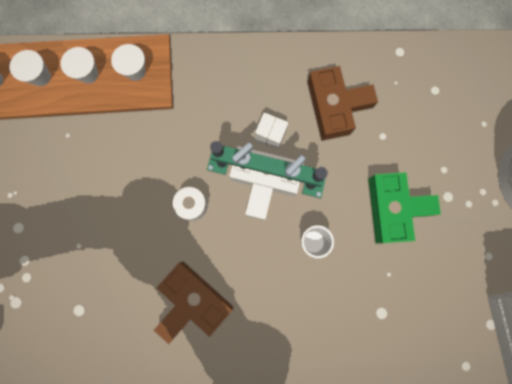

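View pics/side0.png

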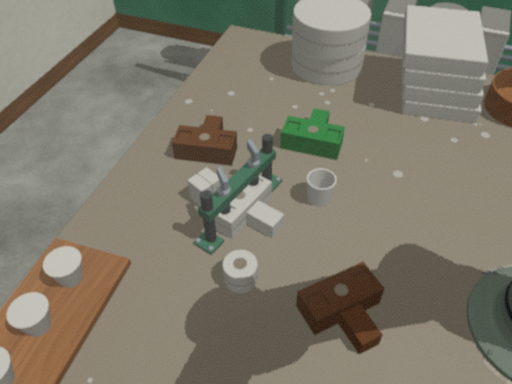

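View pics/wrist0.png

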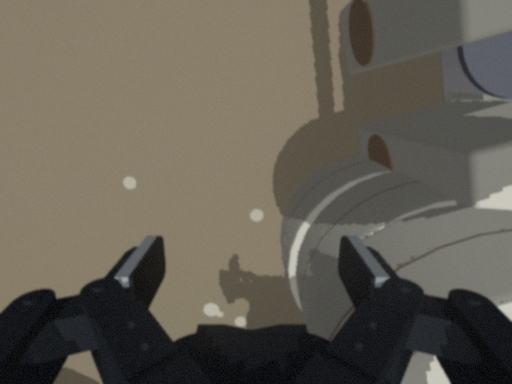

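```bash
cat > h.py <<'E'
import numpy as np, cv2
from plant import manip, cams
def info(n):
    c=cams.camera_info(n); return c["camera_matrix"],cv2.Rodrigues(c["rvec"])[0],c["tvec"]
def ray(n,px,z,ci=None):
    K,R,t=ci or info(n)
    d=R.T@np.linalg.solve(K,np.array([px[0],px[1],1.])); o=-R.T@t
    s=(z-o[2])/d[2]; return o+s*d
def proj(n,P,ci=None):
    K,R,t=ci or info(n)
    return cv2.projectPoints(np.array(P,float).reshape(-1,3),cv2.Rodrigues(R)[0],t,K,None)[0].reshape(-1,2)
E
python3 - <<'E'
from h import *
a=cv2.imread("pics/top0.png")[110:270,160:350]; cv2.imwrite("pics/top0z.png",cv2.resize(a,None,fx=4,fy=3.75 if 0 else 3.7,interpolation=cv2.INTER_CUBIC))
a=cv2.imread("pics/side0.png")[120:300,170:350]; cv2.imwrite("pics/side0z.png",cv2.resize(a,(600,600),interpolation=cv2.INTER_CUBIC))
for p,z in [((217,148),.15),((320,173),.15),((243,154),.164),((296,166),.164),((259,217),.04),((189,203),.055),((318,240),.066)]: print(p,ray("top",p,z))
E
```

```text
(217, 148) [0.66899883 0.02833551 0.15      ]
(320, 173) [ 0.61611727 -0.1697808   0.15      ]
(243, 154) [ 0.65282283 -0.02221397  0.164     ]
(296, 166) [ 0.62780018 -0.1222592   0.164     ]
(259, 217) [ 0.54163553 -0.05211621  0.04      ]
(189, 203) [0.5735272  0.09774202 0.055     ]
(318, 240) [ 0.48899202 -0.17454349  0.066     ]
```

View pics/top0z.png

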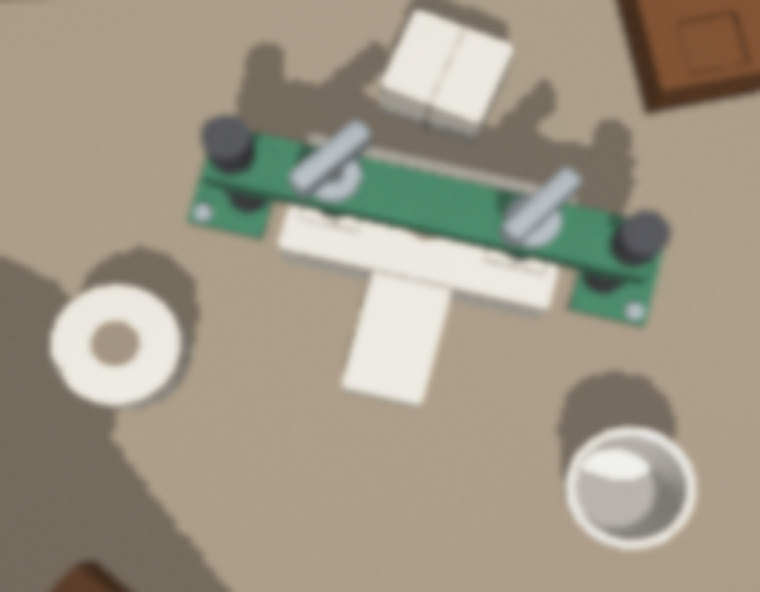

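View pics/side0z.png

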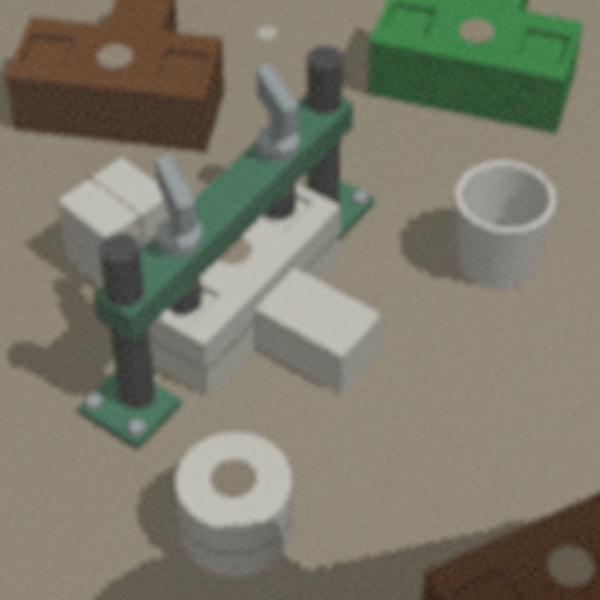

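```bash
cat > fit.py <<'E'
from h import *
from scipy.optimize import least_squares
T=lambda u,v:(160+(u+.5)/4-.5,110+(v+.5)/3.7-.5)
S=lambda u,v:(170+(u+.5)*.3-.5,120+(v+.5)*.3-.5)
obs=[("top",T(343,386),(-.105,.022,.04)),("top",T(423,404),(-.105,-.022,.04)),("top",T(280,246),(-.035,.075,.055)),("top",T(552,308),(-.035,-.075,.055)),
("top",T(228,136),(0,.105,.15)),("top",T(644,231),(0,-.105,.15)),
("side",S(379,318),(-.105,-.022,.04)),("side",S(341,357),(-.105,.022,.04)),("side",S(340,203),(-.035,-.075,.055)),("side",S(205,345),(-.035,.075,.055)),("side",S(122,248),(0,.105,.15)),("side",S(325,58),(0,-.105,.15))]
ci={n:info(n) for n in("top","side")}
def W(p,P):
    c,s=np.cos(p[2]),np.sin(p[2]); P=np.atleast_2d(P)
    return np.c_[p[0]+c*P[:,0]-s*P[:,1],p[1]+s*P[:,0]+c*P[:,1],P[:,2]]
def res(p): return np.concatenate([proj(n,W(p,P),ci[n])[0]-np.array(px) for n,px,P in obs])
r=least_squares(res,[.64,-.07,-.25],loss="soft_l1")
p=r.x
if __name__=="__main__":
    print(p,np.degrees(p[2]));print(res(p).reshape(-1,2).round(1))
    for q in((0,.052,.164),(0,-.052,.164)): print(W(p,q))
    for (a,b) in (((296,178),(362,127)),((511,230),(574,174))):
        A=ray("top",T(*a),.164);B=ray("top",T(*b),.164);d=B-A
        print((A+B)/2,np.linalg.norm(d),np.degrees(np.arctan2(d[1],d[0])))
E
python3 fit.py
```

```text
[ 0.64492702 -0.07074196 -0.26245876] -15.037779240734249
[[-0.1 -0.2]
 [-0.5 -0.2]
 [-0.3 -0. ]
 [-1.1 -0.2]
 [-0.8  0. ]
 [ 0.6  0.1]
 [ 0.8 -1.5]
 [ 0.7 -0.4]
 [ 0.1  0.7]
 [ 0.1 -0.5]
 [-0.5 -0.5]
 [ 0.1 -0.6]]
[[ 0.65841873 -0.02052271  0.164     ]]
[[ 0.63143532 -0.12096122  0.164     ]]
[ 0.65902936 -0.02021179  0.164     ] 0.041257807512646676 -50.33158587120833
[ 0.63129042 -0.12099895  0.164     ] 0.042195936857328524 -47.07364046903678
```

Run:
```python
from fit import *
out=[]
for n,z in(("top",None),("side",None)):
    im=cv2.imread(f"pics/{n}0.png")
    im=cv2.resize(im,None,fx=4,fy=4,interpolation=cv2.INTER_CUBIC)
    for y,ang in((.052,-49.5),(-.052,-49.5)):
        c=W(p,(0,y,.151))[0]; a=np.radians(ang)
        X=np.array([[i,j,k] for i in(-.023,.023) for j in(-.006,.006) for k in(-.013,.013)])
        P=np.c_[c[0]+np.cos(a)*X[:,0]-np.sin(a)*X[:,1],c[1]+np.sin(a)*X[:,0]+np.cos(a)*X[:,1],c[2]+X[:,2]]
        q=((proj(n,P,ci[n])+.5)*4-.5).round().astype(int)
        for i in range(8):
            for j in range(i):
                if bin(i^j).count("1")==1: cv2.line(im,q[i].tolist(),q[j].tolist(),(0,0,255),1)
    u=(slice(540,720),slice(900,1270)) if n=="top" else (slice(540,840),slice(840,1140))
    out.append(cv2.resize(im[u],(600,int(600*im[u].shape[0]/im[u].shape[1]))))
cv2.imwrite("pics/o1.png",out[0]);cv2.imwrite("pics/o2.png",out[1])
```

```text
(no output)
```

View pics/o1.png

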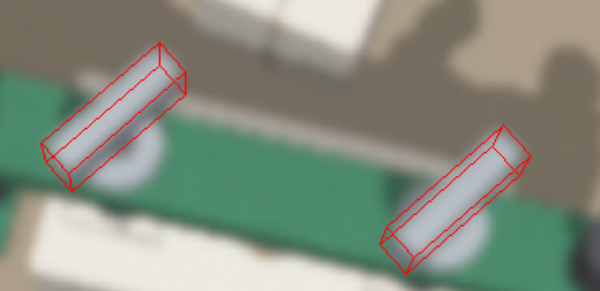

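View pics/o2.png

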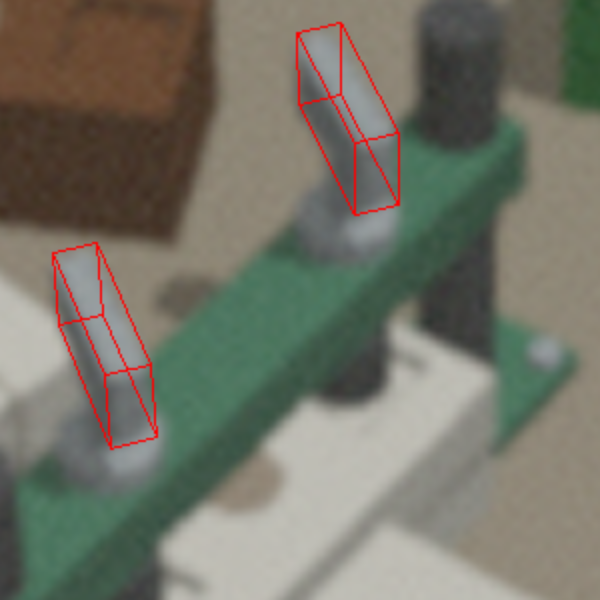

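```bash
python3 -m crank '[0,0,-4,3,-4,1,1, 0,0,-8,6,-8,2,1, 0,0,-12,9,-11.5,2,0.5, 0,0,-16,12,-15,2,0.5, 0,0,-20,15,-19,2,0.5, 0,0,-24,18,-23,2,0.5, 0,0,-28,21,-26.5,2,0.5, 0,0,-32,24,-30,2,0.5, 0,0,-34.5,27,-34,2,0.5, 0,0,-34.5,30,-37.5,2,0.5]'
python3 -m crank '[0,0,0,3,-3.7,0,0.5, 0,0,0,6,-7.5,0,0.5, 0,0,0,9,-11,0,0.5, 0,0,0,12,-15,0,0.5, 0,0,0,15,-19,0,0.5, 0,0,0,18,-23,0,0.5, 0,0,0,19.6,-24.9,0,0.5, 0,0,0,19.6,-24.9,0,0.5, 0,0,0,19.6,-24.9,0,0.5]'
python3 - <<'E'
from h import *
o=manip.get_obs(); print(o)
cv2.imwrite("pics/w1.png",cams.capture("wrist")[:,:,::-1])
E
```

```text
t: 1.15
tool_pos: [0.4632, 0.2265, 0.2514]
orientation: [2.949, 1.083, -0.0]
contact_force: [1.3, 0.5, 0.6]
gripper_width: 0.0425
t: 2.05
tool_pos: [0.6582, -0.0206, 0.2507]
orientation: [-2.948, -1.085, 0.001]
contact_force: [-0.3, 0.0, -0.4]
gripper_width: 0.0426
{'t': 2.05, 'joint_pos': array([-0.2439864 ,  0.57698968,  0.29408786,  1.493155  , -0.17860603,
        1.09889157,  0.7918041 ]), 'dq': array([-0.02846771, -0.01803566, -0.01086953,  0.01444576, -0.00123796,
       -0.002878  , -0.00253079]), 'tau': array([ 3.57422434e+00, -9.48665500e+01,  1.13658258e+01, -3.89773178e+01,
        1.86939435e-01, -6.55139418e-03,  1.71159147e-01]), 'tool_pos': array([ 0.65815017, -0.02060076,  0.25069188]), 'orientation': array([-2.94789773e+00, -1.08468688e+00,  1.44626046e-03]), 'contact_force': array([-0.32874887,  0.03881646, -0.41244035]), 'torque': array([ 0.02657303, -0.04703046, -0.024894  ]), 'gripper_width': 0.04264633260463634}
```

View pics/w1.png

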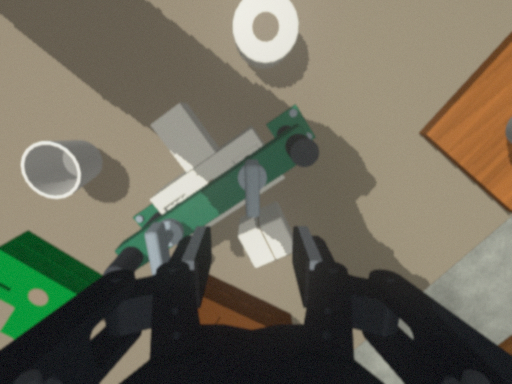

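```bash
python3 -m crank '[0,0,0,0,0,-4,0.5, 0,0,0,0,0,-8,0.5, 0,0,0,0,0,-10,0.5, 0,0,0,0,0,-11.5,0.5, 0,0,0,0,0,-11.5,0.5]' 40
python3 -m crank '[0,0,0,0,0,0,0.2, 0,0,0,0,0,0,0.1, 0,0,0,0,0,0,0, 0,0,0,0,0,0,0, 0,0,0,0,0,0,0, 0,0,0,0,0,0,0]' 40
python3 -c "
from h import *
o=manip.get_obs(); print(o['torque'],o['contact_force'],o['joint_pos'])
cv2.imwrite('pics/s2.png',cv2.resize(cams.capture('side')[120:300,170:350,::-1],(540,540)))"
```

```text
t: 2.6
tool_pos: [0.6575, -0.0195, 0.1349]
orientation: [-2.946, -1.087, 0.003]
contact_force: [0.3, -0.3, 0.4]
gripper_width: 0.0429
t: 3.2
tool_pos: [0.6588, -0.0206, 0.1378]
orientation: [2.948, 1.086, 0.002]
contact_force: [-3.4, -0.1, 8.1]
gripper_width: 0.011
[-0.0925915   0.76417373  0.07379101] [-3.44783356 -0.05266919  8.09311446] [-0.22234212  0.6941794   0.25817431  1.59473039 -0.21381471  0.87906725
  0.82100971]
```

View pics/s2.png

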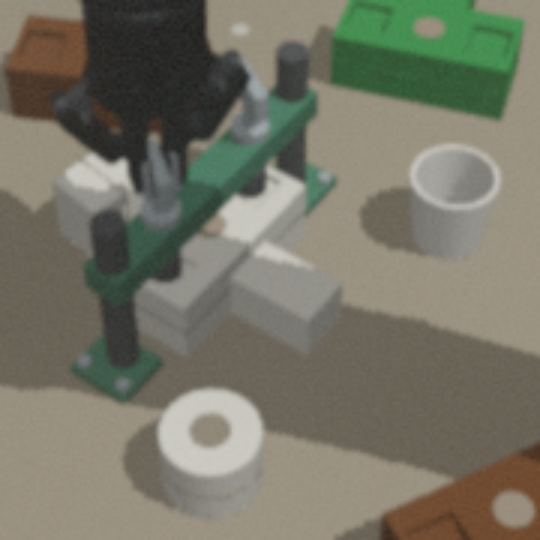

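```bash
for i in 1; do python3 -m crank '[0,0,3,0,0,0,0, 0,0,6,0,0,0,0, 0,0,6,0,0,0,0, 0,0,6,0,0,0,0]'
python3 -c "
from h import *
o=manip.get_obs(); print(o['torque'],o['contact_force'],o['orientation'])"; done
```

```text
t: 3.65
tool_pos: [0.6588, -0.0206, 0.138]
orientation: [2.887, 1.238, 0.003]
contact_force: [-4.9, 1.0, 9.5]
gripper_width: 0.0113
[ 0.01320915  0.94501476 -0.1185174 ] [-4.88791465  0.96242873  9.46470731] [2.88693296e+00 1.23823858e+00 2.51955242e-03]
```

```bash
python3 -m crank '[0,0,2,0,0,0,0, 0,0,4,0,0,0,0, 0,0,4,0,0,0,0]'
python3 -c "
from h import *
o=manip.get_obs(); print(o['torque'],o['contact_force'],o['orientation'])"
```

```text
t: 3.95
tool_pos: [0.6588, -0.0205, 0.1382]
orientation: [2.841, 1.34, 0.003]
contact_force: [-5.6, 0.7, 11.8]
gripper_width: 0.0112
[ 0.03508755  1.11983865 -0.14636688] [-5.60494503  0.73171742 11.77899249] [2.84109695e+00 1.33986547e+00 2.68684302e-03]
```

```bash
python3 -m crank '[0,0,7,0,0,0.1,0, 0,0,14,0,0,0.15,0, 0,0,21,0,0,0.2,0, 0,0,28,0,0,0.25,0, 0,0,35,0,0,0.3,0, 0,0,42,0,0,0.35,0, 0,0,49,0,0,0.4,0, 0,0,56,0,0,0.45,0, 0,0,63,0,0,0.5,0, 0,0,63,0,0,0.5,0]'
python3 -c "
from h import *
o=manip.get_obs(); print(o['torque'],o['contact_force'],o['orientation'],o['joint_pos'])
cv2.imwrite('pics/s3.png',cv2.resize(cams.capture('side')[120:300,170:350,::-1],(540,540)))"
```

```text
t: 4.95
tool_pos: [0.6588, -0.0203, 0.1425]
orientation: [1.721, 2.627, 0.002]
contact_force: [-2.5, 2.2, 8.3]
gripper_width: 0.011
[ 0.66905006  0.60285777 -0.01944492] [-2.51844668  2.15901881  8.26336632] [1.72070626e+00 2.62736892e+00 2.07463762e-03] [-0.00811189  0.67046616 -0.0789069   1.5784285   0.06224013  0.89363746
  1.87300341]
```

View pics/s3.png

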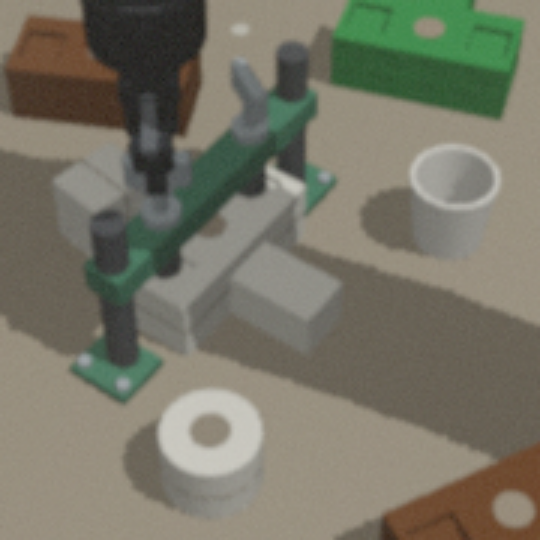

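```bash
python3 -m crank '[0,0,0,0,0,0,0.4, 0,0,0,0,0,0,0.5, 0,0,0,0,0,0,0.5, 0,0,0,0,0,3,0.5, 0,0,0,0,0,7,0.5]'
python3 -m crank '[0,0,-8,-0.3,-1,0,0.5, 0,0,-16,-0.6,-2,0,0.5, 0,0,-24,-0.9,-3.3,0,0.5, 0,0,-32,-1.2,-4.4,0,0.5, 0,0,-40,-1.5,-5.5,0,0.5, 0,0,-48,-1.8,-6.6,0,0.5, 0,0,-56,-2.1,-7.7,0,0.5, 0,0,-64,-2.4,-8.8,0,0.5, 0,0,-72,-2.7,-10,0,0.5, 0,0,-73,-2.74,-10.05,0,0.5]'
python3 -m crank '[0,0,-0.1,0,0,0,0.5, 0,0,0,0,0,0,0.5]'
python3 - <<'E'
from h import *
o=manip.get_obs(); print(o['tool_pos'],o['orientation'])
cv2.imwrite("pics/w4.png",cams.capture("wrist")[:,:,::-1])
cv2.imwrite('pics/s4.png',cv2.resize(cams.capture('side')[120:300,170:350,::-1],(540,540)))
E
```

```text
t: 5.5
tool_pos: [0.6574, -0.0205, 0.2104]
orientation: [-1.723, -2.623, 0.003]
contact_force: [0.8, -0.3, -0.7]
gripper_width: 0.0425
t: 6.5
tool_pos: [0.6306, -0.1226, 0.2114]
orientation: [2.95, 1.077, -0.001]
contact_force: [-0.3, 0.4, 0.3]
gripper_width: 0.0431
t: 6.7
tool_pos: [0.6312, -0.12, 0.2113]
orientation: [-2.945, -1.092, -0.0]
contact_force: [-0.3, 0.4, -1.0]
gripper_width: 0.0427
[ 0.6312228  -0.12001526  0.21126326] [-2.94549541e+00 -1.09156469e+00 -3.15646626e-04]
```

View pics/w4.png

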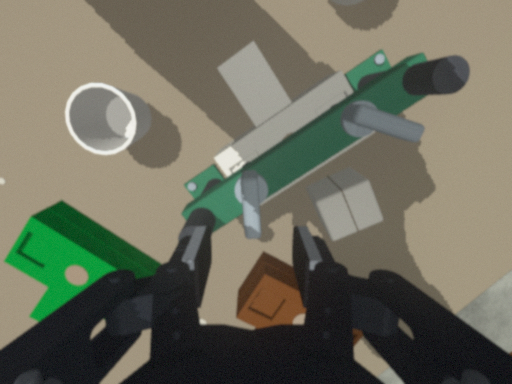

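View pics/s4.png

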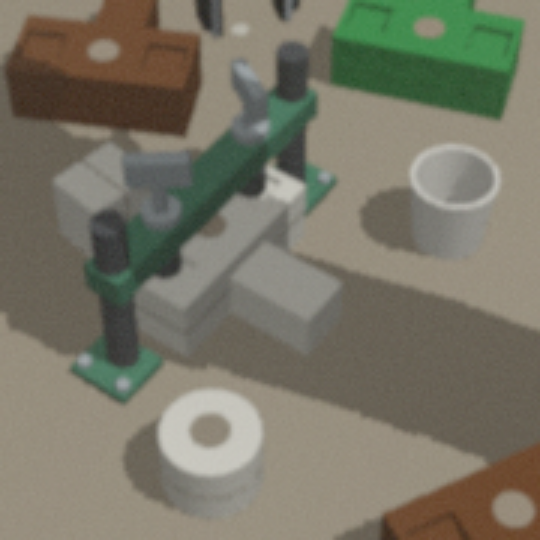

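```bash
python3 -m crank '[0,0,0,0,0,-3,0.5, 0,0,0,0,0,-6,0.5, 0,0,0,0,0,-7.6,0.5, 0,0,0,0,0,-7.6,0.5, 0,0,0,0,0,-7.6,0.2, 0,0,0,0,0,-7.6,0, 0,0,0,0,0,-7.6,0, 0,0,0,0,0,-7.6,0, 0,0,0,0,0,-7.6,0]' 40
python3 -c "
from h import *
o=manip.get_obs(); print(o['torque'],o['contact_force'],o['orientation'])"
python3 -m crank '[0,0,-3,0,0,0,0, 0,0,-6,0,0,0,0, 0,0,-6,0,0,0,0, 0,0,-6,0,0,0,0]'
python3 -c "
from h import *
o=manip.get_obs(); print(o['torque'],o['contact_force'],o['orientation'])"
```

```text
t: 7.7
tool_pos: [0.6315, -0.121, 0.1367]
orientation: [2.947, 1.086, 0.002]
contact_force: [-1.1, 1.4, 5.7]
gripper_width: 0.0111
[0.1116648  0.48192062 0.12737167] [-1.12788632  1.35289061  5.74955048] [2.94719034e+00 1.08616366e+00 2.43388759e-03]
t: 8.1
tool_pos: [0.6315, -0.121, 0.1369]
orientation: [3.0, 0.93, 0.003]
contact_force: [-3.5, 1.1, 11.2]
gripper_width: 0.0115
[0.14924435 0.89465676 0.1385482 ] [-3.51473803  1.13170633 11.19033767] [3.00010749e+00 9.30291225e-01 2.59386100e-03]
```

```bash
python3 -m crank '[0,0,-2,0,0,0,0, 0,0,-4,0,0,0,0, 0,0,-4,0,0,0,0]'
python3 -c "
from h import *
o=manip.get_obs(); print(o['torque'],o['contact_force'],o['orientation'])"
```

```text
t: 8.4
tool_pos: [0.6315, -0.121, 0.1372]
orientation: [3.031, 0.823, 0.003]
contact_force: [-5.2, 1.5, 13.4]
gripper_width: 0.0116
[0.26339515 1.14190829 0.13331695] [-5.15382199  1.51015197 13.38182575] [3.03133420e+00 8.23164973e-01 2.91109082e-03]
```

Torque stays at the friction level and the bar rises, so it loosens clockwise. I'll continue.

```bash
python3 -m crank '[0,0,-7,0,0,0.1,0, 0,0,-14,0,0,0.15,0, 0,0,-21,0,0,0.2,0, 0,0,-28,0,0,0.25,0, 0,0,-35,0,0,0.3,0, 0,0,-42,0,0,0.35,0, 0,0,-49,0,0,0.4,0, 0,0,-56,0,0,0.45,0, 0,0,-63,0,0,0.5,0, 0,0,-63,0,0,0.5,0]'
python3 -m crank '[0,0,0,0,0,0,0.4, 0,0,0,0,0,0,0.5, 0,0,0,0,0,0,0.5, 0,0,0,0,0,3,0.5, 0,0,0,0,0,7,0.5]'
python3 - <<'E'
from h import *
o=manip.get_obs(); print(o['tool_pos'],o['orientation'],o['joint_pos'])
cv2.imwrite('pics/s5.png',cv2.resize(cams.capture('side')[120:300,170:350,::-1],(540,540)))
E
```

```text
t: 9.4
tool_pos: [0.6314, -0.1209, 0.1415]
orientation: [-3.014, 0.886, -0.002]
contact_force: [-4.0, 0.7, 8.0]
gripper_width: 0.0115
t: 9.9
tool_pos: [0.6301, -0.1208, 0.2098]
orientation: [3.015, -0.88, -0.005]
contact_force: [0.1, 0.2, 0.9]
gripper_width: 0.043
[ 0.63008823 -0.12080471  0.20977715] [ 3.01501892 -0.88030922 -0.00477906] [-0.28850212  0.65295636  0.61683302  1.59520818 -0.42100004  1.03288814
 -0.11702492]
```

View pics/s5.png

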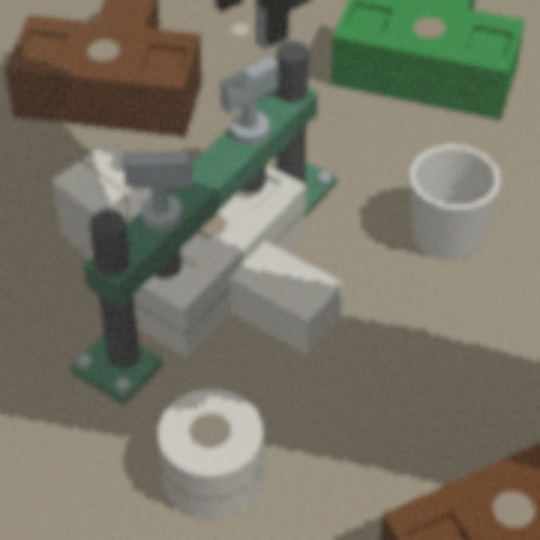

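Run:
```python
from fit import *
K,R,t=info("wrist"); o=manip.get_obs()
Rt=cv2.Rodrigues(o["orientation"])[0]
print("cam in tool",Rt.T@(-R.T@t-o["tool_pos"]),"jaw ang",np.degrees(np.arctan2(Rt[1,0],Rt[0,0])))
g=W(p,(-.085,0,.0))[0]; print("grip",g,"delta",g-o["tool_pos"]); print("pull 60mm", W(p,(-.06,0,0))[0]-W(p,(0,0,0))[0])
c,s=np.cos(p[2]),np.sin(p[2])
for w in((.5735,.0977),(.489,-.1745)):
    d=np.array(w)-p[:2]; print("local",c*d[0]+s*d[1],-s*d[0]+c*d[1])
```

```text
cam in tool [-0.00036312 -0.07207453 -0.14232806] jaw ang -32.583505763852486
grip [ 0.56283785 -0.04868821  0.        ] delta [-0.06984017  0.07339953 -0.21733091]
pull 60mm [-0.0579453   0.01556735  0.        ]
local -0.11268426197750181 0.14414149876480292
local -0.1236666617743063 -0.14066102386219764
```

```bash
python3 -m crank '[0,0,8,-0.7,0.7,0,0.5, 0,0,16,-1.4,1.4,0,0.5, 0,0,24,-2.1,2.1,0,0.5, 0,0,32,-2.8,2.9,0,0.6, 0,0,40,-3.5,3.7,0,0.7, 0,0,48,-4.2,4.4,0,0.85, 0,0,56,-4.9,5.1,0,0.85, 0,0,64,-5.6,5.9,0,0.85, 0,0,72,-6.3,6.6,0,0.85, 0,0,80,-7,7.3,0,0.85]'
python3 -m crank '[0,0,8,-0.05,0.05,0,0.85, 0,0,16,-0.05,0.05,0,0.85, 0,0,24,-0.05,0.05,0,0.85, 0,0,27.6,-0.05,0.05,0,0.85, 0,0,27.6,-0.05,0.05,0,0.85, 0,0,27.6,-0.05,0.05,0,0.85]'
python3 - <<'E'
from fit import *
o=manip.get_obs(); print(o['tool_pos'],o['joint_pos'])
g=W(p,(-.085,0,.0))[0]; print("delta",g-o["tool_pos"])
Rt=cv2.Rodrigues(o["orientation"])[0]; print(np.degrees(np.arctan2(Rt[1,0],Rt[0,0])),Rt[:,2])
cv2.imwrite("pics/w6.png",cams.capture("wrist")[:,:,::-1])
E
```

```text
t: 10.95
tool_pos: [0.5608, -0.0477, 0.2104]
orientation: [2.872, 1.272, 0.001]
contact_force: [-0.1, -0.4, -0.0]
gripper_width: 0.0727
t: 11.55
tool_pos: [0.5605, -0.0476, 0.2104]
orientation: [2.494, 1.91, 0.0]
contact_force: [0.1, 0.5, -0.5]
gripper_width: 0.0723
[ 0.56051417 -0.04763246  0.21036163] [-0.12465259  0.45015688  0.14239727  1.79638432 -0.07895721  0.90028935
  1.36014835]
delta [ 0.00232368 -0.00105575 -0.21036163]
74.90369325716354 [ 2.54259568e-04  4.95513084e-05 -9.99999966e-01]
```

View pics/w6.png

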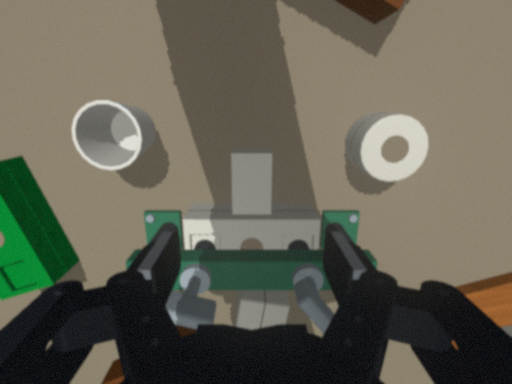

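```bash
python3 -m crank '[0,0,0,0.2,-0.1,-4,0.85, 0,0,0,0.2,-0.1,-8,0.85, 0,0,0,0.2,-0.1,-12,0.85, 0,0,0,0.2,-0.1,-15,0.85, 0,0,0,0.2,-0.1,-18,0.85, 0,0,0,0.2,-0.1,-19.5,0.85, 0,0,0,0.2,-0.1,-20.5,0.85, 0,0,0,0.2,-0.1,-20.5,0.85, 0,0,0,0.2,-0.1,-20.5,0.85]'
python3 -m crank '[0,0,0,0,0,0,0.65, 0,0,0,0,0,0,0.6, 0,0,0,0,0,0,0.5, 0,0,0,0,0,0,0.4, 0,0,0,0,0,0,0.3, 0,0,0,0,0,0,0.3]' 40
python3 - <<'E'
from fit import *
o=manip.get_obs(); print(o['contact_force'],o['torque'])
cv2.imwrite('pics/s7.png',cv2.resize(cams.capture('side')[120:300,170:350,::-1],(540,540)))
E
```

```text
t: 12.5
tool_pos: [0.5631, -0.0485, 0.0062]
orientation: [2.491, 1.913, 0.001]
contact_force: [-0.6, -0.2, 0.6]
gripper_width: 0.0727
t: 13.1
tool_pos: [0.563, -0.0484, 0.0062]
orientation: [2.491, 1.913, 0.002]
contact_force: [-1.7, 1.1, 10.0]
gripper_width: 0.0438
[-1.71170689  1.0927175   9.99413585] [ 0.09586377  0.44263716 -0.05645085]
```

View pics/s7.png

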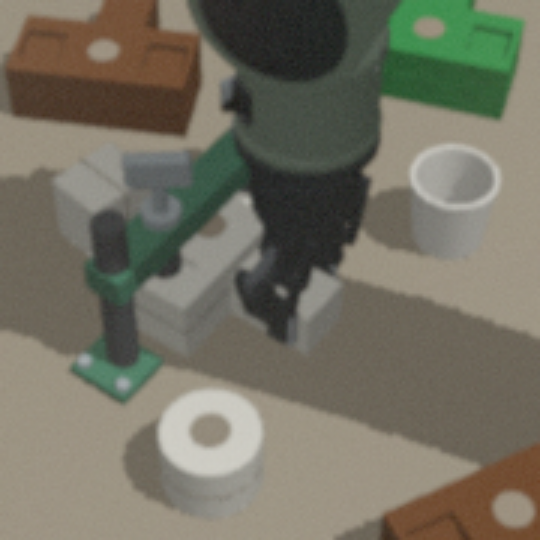

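```bash
python3 -m crank '[0,0,0,-0.39,0.1,0,0.3, 0,0,0,-0.77,0.21,0,0.3, 0,0,0,-1.16,0.31,0,0.3]' 60
python3 -m crank '[0,0,0,-0.58,0.16,0,0.3, 0,0,0,-1.16,0.31,0,0.3, 0,0,0,-1.74,0.47,0,0.3, 0,0,0,-2.32,0.62,0,0.3, 0,0,0,-2.9,0.78,0,0.3, 0,0,0,-3.48,0.93,0,0.3, 0,0,0,-4.06,1.09,0,0.3, 0,0,0,-4.64,1.25,0,0.3, 0,0,0,-4.64,1.25,0,0.3, 0,0,0,-4.64,1.25,0,0.3]'
python3 - <<'E'
from fit import *
o=manip.get_obs(); print(o['contact_force'],o['torque'])
cv2.imwrite('pics/s8.png',cv2.resize(cams.capture('side')[120:300,170:350,::-1],(540,540)))
cv2.imwrite('pics/t8.png',cv2.resize(cams.capture('top')[110:270,160:350,::-1],None,fx=4,fy=3.7,interpolation=cv2.INTER_CUBIC))
E
```

```text
t: 13.45
tool_pos: [0.5526, -0.0456, 0.0062]
orientation: [2.49, 1.912, 0.005]
contact_force: [7.2, -1.2, 2.6]
gripper_width: 0.0434
t: 14.45
tool_pos: [0.5055, -0.0328, 0.0062]
orientation: [2.49, 1.913, 0.003]
contact_force: [1.0, 0.7, 12.2]
gripper_width: 0.0433
[ 1.02508169  0.74213577 12.15406708] [ 0.01479913 -0.03128126  0.088503  ]
```

View pics/s8.png

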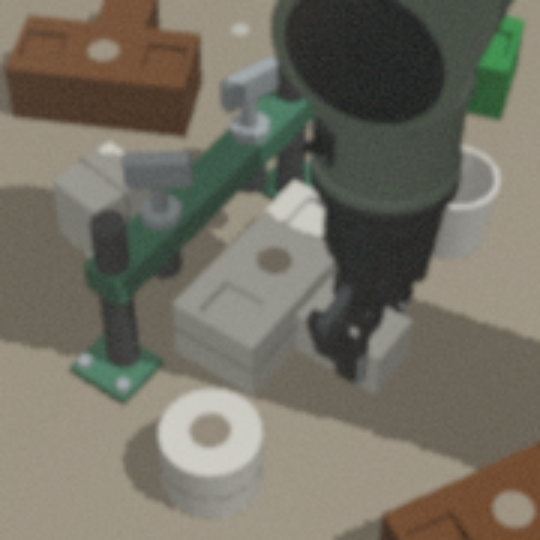

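View pics/t8.png

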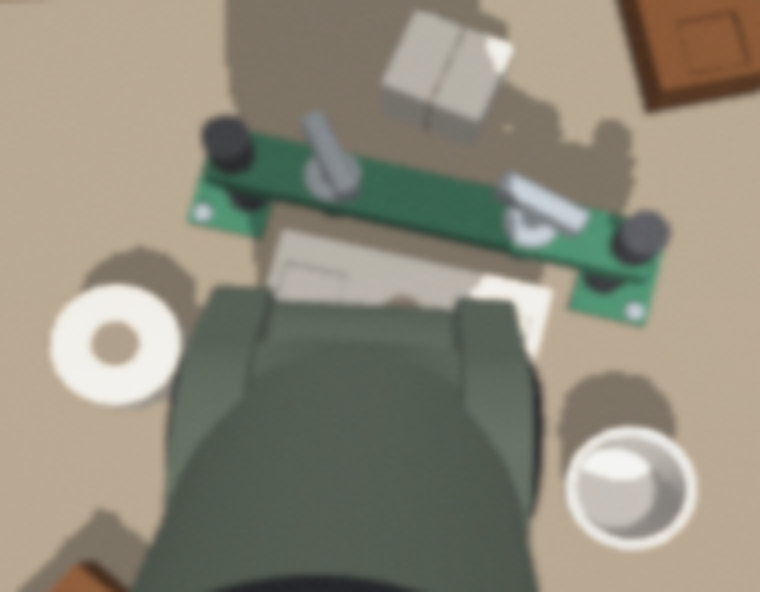

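Run:
```python
from fit import *
c,s=np.cos(p[2]),np.sin(p[2])
for px in((282,230),(552,287)):
    d=ray("top",T(*px),.055)[:2]-p[:2]; print("local",c*d[0]+s*d[1],-s*d[0]+c*d[1])
S2=lambda u,v:(170+(u+.5)/3-.5,120+(v+.5)/3-.5)
for px in((175,304),(250,350),(299,182)):
    d=ray("side",S2(*px),.055)[:2]-p[:2]; print("local side",c*d[0]+s*d[1],-s*d[0]+c*d[1])
```

```text
local -0.02534431354677236 0.07561791754921068
local -0.02285175839856474 -0.07465365654896729
local side -0.02656036960354324 0.0754913111504761
local side -0.09378286020621482 0.07758139497449644
local side -0.028837346931904848 -0.07410371178469537
```

```bash
python3 -m crank '[0,0,0,0,0,0,0.6, 0,0,0,0,0,0,0.75, 0,0,0,0,0,0,0.85, 0,0,0,0,0,0,0.85, 0,0,0,0,0,1,0.85, 0,0,0,0,0,4,0.85, 0,0,0,0,0,8,0.85, 0,0,0,0,0,12,0.85, 0,0,0,0,0,16,0.85]'
python3 -m crank '[0,0,0,-3,0,2,0.85, 0,0,0,-3,4,3,0.85, 0,0,0,-3,8,4,0.85, 0,0,0,-3,12,4,0.85, 0,0,0,-3,16,4,0.85, 0,0,0,-3,20,4,0.85, 0,0,0,-3,24,4,0.85, 0,0,0,-3,28,4,0.85, 0,0,0,-3,32,4,0.85, 0,0,0,-3,32,4,0.85]'
python3 - <<'E'
from fit import *
o=manip.get_obs(); print(o['contact_force'],o['tool_pos'])
cv2.imwrite('pics/s9.png',cv2.resize(cams.capture('side')[120:300,170:350,::-1],(600,600),interpolation=cv2.INTER_CUBIC))
cv2.imwrite('pics/t9.png',cv2.resize(cams.capture('top')[110:270,160:350,::-1],None,fx=4,fy=3.7,interpolation=cv2.INTER_CUBIC))
E
```

```text
t: 15.45
tool_pos: [0.5041, -0.033, 0.1676]
orientation: [2.492, 1.913, 0.0]
contact_force: [1.0, 1.0, 0.4]
gripper_width: 0.0727
t: 16.45
tool_pos: [0.4731, 0.2925, 0.2057]
orientation: [-2.485, -1.92, -0.002]
contact_force: [-0.8, -0.9, -0.2]
gripper_width: 0.0724
[-0.81533558 -0.94404581 -0.15091268] [0.47312441 0.29248844 0.20566458]
```

View pics/s9.png

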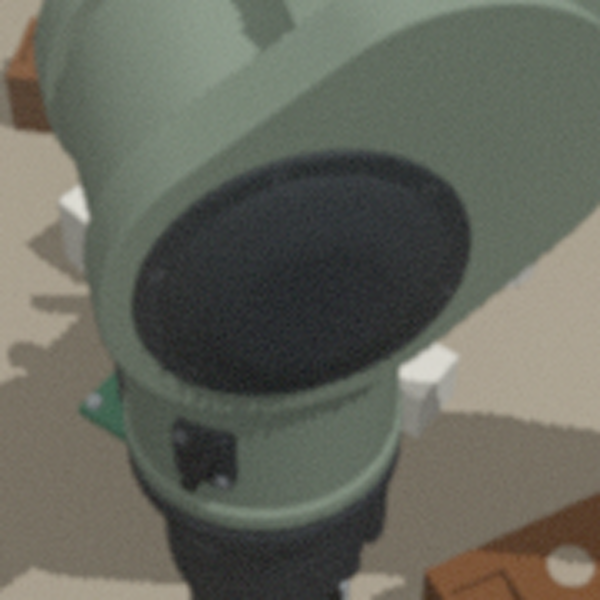

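View pics/t9.png

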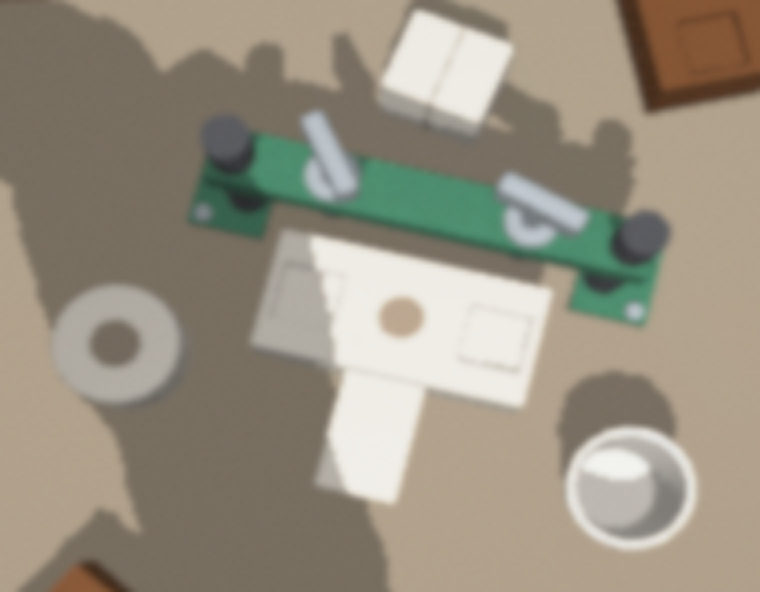

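Run:
```python
from fit import *
ob=[((283,230),(.035,.075,.055)),((552,288),(.035,-.075,.055)),((251,346),(-.035,.075,.055)),((522,407),(-.035,-.075,.055)),((317,486),(-.105,.022,.04)),((395,503),(-.105,-.022,.04))]
f=lambda q:np.concatenate([proj("top",W(q,P),ci["top"])[0]-np.array(T(*px)) for px,P in ob])
q=least_squares(f,[.58,-.05,-.26]).x; d=q[:2]-p[:2];c,s=np.cos(p[2]),np.sin(p[2])
print("local",c*d[0]+s*d[1],-s*d[0]+c*d[1],np.degrees(q[2]-p[2]), f(q).round(1))
for a,b in (((312,116),(348,192)),((506,180),(582,222))):
    A=ray("top",T(*a),.168);B=ray("top",T(*b),.168);v=A-B;print(np.degrees(np.arctan2(v[1],v[0])))
```

```text
local -0.05996416755951674 3.5826840399651866e-05 0.3973963945871833 [-0.1  0.1 -0.1  0.4 -0.  -0.1  0.2 -0.3 -0.1 -0.2  0.2  0. ]
22.276767111838
57.40906008837346
```

```bash
python3 -c "
from plant import manip
print(manip.close_job(), manip.get_obs()['t'])"
```

```text
the job is handed in; nothing more can be done
the job is handed in; nothing more can be done
```

The mould is out and standing flat in front of the beam. Both screws are backed off, and I handed the job in after about 16.6 s of the 69 s allowed.

- **Screws:** I tried each one about 6°, then 10°. In both, the torque levelled off at 0.12–0.15 N m, so the first direction tried was the loosening one and neither was pushed tighter. The screw at the +y end of the beam loosens counter-clockwise seen from above (right-hand thread). The one at the −y end loosens clockwise (left-hand thread). I turned each about 73°. The last top picture reads 72° and 73°, about 1.25 rad, past the 0.8 rad needed to clear the feet.
- **Mould:** I gripped it by the lug and drew it straight out. A fit to the last top picture puts it 60.0 mm out, 0.0 mm sideways and 0.4° from square. Its back edge is about 9 mm in front of the beam.
- **Surroundings:** In the last top picture the cup, round mould and block mould look unmoved. I judged that by eye and did not measure them. The gripper is open, clear of everything and reads no contact force.
- **Checks that fell short:** The arm blocked the last side picture, so the final mould pose comes from the top camera alone. A side picture taken just before release agreed to within a few millimetres.

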